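Weight rings off their stacks and onto the flasks for the water bath

ROBOT

A 7-joint arm with a two-finger parallel gripper is mounted at the origin on a cart in front of the work surface, level with it; the furniture and walls round the work are solid. World frame = base frame: x ahead of the robot, y to its left, z up, the work surface at z = 0. Lengths are in m, angles in rad, forces in N, time in s.
With the tool pointing down it reaches from about 0.425 to 0.925 m from the base axis. Payload 6.8 kg.
Tool frame: the origin (TCP) lies on the front face of the gripper's body, between the roots of the fingers; the fingertips stand 73 mm ahead of it and the grasp point (between the pads) lies 54 mm ahead of it (env.nose_length is the distance from the TCP to the fingertips, in m); z points along the fingers, y is the line along which they close (so a half turn about z gives the same grasp; the last joint's range is limited). The gripper opens to 85 mm and grips with 20 to 120 N. Pads are 22 mm wide; open, the fingers measure 114 mm over their backs; the gripper's body (76 mm by 85 mm) begins 54 mm behind the grasp point. The pads swing forward as they close: fully open they stand 13 mm farther back than shut.
Start: joints at [1.212, 0.477, 0.022, 1.555, -0.011, 1.109, -0.083], TCP at [0.168, -0.654, 0.304] pointing down, gripper open.
Joint ranges: [-2.96, 2.96], [-0.34, 2.1], [-1.41, 1.46], [0.24, 2.44], [-1.37, 4.51], [0.17, 1.92], [-2.96, 2.96]. Speed limits (rad/s): [2.39, 2.39, 3.14, 3.14, 3.14, 3.14, 3.14].

INTERFACE

Orientations are given as a unit quaternion [w, x, y, z].
In Python, from cell import env, kin, camera, calibration, job gives the robot as it stands. The module is installed in compiled form; this text tells all that it offers. Calls block until the motion is done:
- env.reach(position, orientation): joint-space move of the TCP to a pose.
- env.movel(position, velocity=0.15, rot=None, stop_force=None): straight line of the TCP; rot=None keeps the orientation; velocity is the mean speed in m/s. With stop_force (N) it stops when the force on the tool has changed by that much, and returns True; else False.
- env.goto_joints(angles): joint-space move.
- env.grip(opening, f_grip=None): finger opening in m; f_grip is the grip in N (None keeps the last); returns when the fingers have stopped.
- env.dwell(seconds).
- kin.inverse_kinematics(position, orientation): joint angles nearest the present ones, or None.
- env.get_state(): the state.
- camera(name): name is "scene" or "side" or "wrist"; returns (picture, depth): 420x560x3 uint8, blue, green, red; 420x560 float32, m along the optical axis (not along the pixel's ray), 0 where there is no reading.
- calibration(name): a dict with "fx", "fy", "cx", "cy" (pixels), "rvec" (rotation vector, rad) and "tvec" (3), from world to camera coordinates, as OpenCV has them. Camera axes: x right, y down, z forward; pixel columns grow to the right and rows downward; lengths in m; the calibration is good to about 2 mm. A picture is of the moment at which its call begins: read the wrist's pose just before it. calibration takes no time and is no camera call; for the wrist camera it gives the pose at the moment of the call.
A pose or a line that the arm cannot do raises env.PlanningError and nothing moves.
- job.job_done(): hands the job in; it is judged then, once.
The state is a dict: "time": time; "qpos": joint angles; "joint_velocities": joint speeds; "joint_torque": joint torques, N m; "tcp_pos": TCP position; "orientation": TCP orientation; "force": force on the tool from outside, world axes, zero at the start; "torque": the same for the moment, N m; "opening": finger opening in m; "gripper_force": force on a finger pad.
Only numpy, scipy, OpenCV 4.12 (cv2) and the standard library are available. Lean on these libraries where they do the work, as an engineer would, in place of code of your own. Each camera call takes 0.05 s, during which the arm holds its last target. There are 200 camera calls.

TASK

The four amber conical flasks go into the water bath next and would float up without weights. Take the two stacks of coloured weight rings apart and lower each ring gently, without dropping it, over the neck of the flask it fits until it rests level round the cone: red on the smallest flask, yellow on the second smallest, green on the second largest and blue on the largest. Leave the flasks standing where they are, give or take a few centimetres, and tip over neither them nor the measuring cylinder.

Things in the scene. Friction and masses are not known exactly. Their poses are not given: they have to be found in the camera images.
- ring_red: red vinyl-coated metal weight ring, the smallest of four: 54 mm across outside, 32 mm bore, 14 mm thick; lies loose on top of one of the two stacks, on the green or the blue ring. It fits the smallest flask (flask_25), where it comes to rest with its underside about 27 mm above the flask's underside. Origin at the centre of its underside, z is the ring's axis; yaw means nothing.
- ring_yellow: yellow vinyl-coated metal weight ring, the second smallest of four: 58 mm across outside, 36 mm bore, 14 mm thick; lies loose on top of one of the two stacks, on the green or the blue ring. It fits the second smallest flask (flask_50), where it comes to rest with its underside about 35 mm above the flask's underside. Origin at the centre of its underside, z is the ring's axis; yaw means nothing.
- ring_green: green vinyl-coated metal weight ring, the second largest of four: 66 mm across outside, 40 mm bore, 14 mm thick; lies at the bottom of one of the two stacks, on the worktop, with a smaller ring (red or yellow) loose on top of it. It fits the second largest flask (flask_100), where it comes to rest with its underside about 48 mm above the flask's underside. Origin at the centre of its underside, z is the ring's axis; yaw means nothing.
- ring_blue: blue vinyl-coated metal weight ring, the largest of four: 70 mm across outside, 44 mm bore, 14 mm thick; lies at the bottom of one of the two stacks, on the worktop, with a smaller ring (red or yellow) loose on top of it. It fits the largest flask (flask_200), where it comes to rest with its underside about 70 mm above the flask's underside. Origin at the centre of its underside, z is the ring's axis; yaw means nothing.
- flask_25: the smallest of four loose, empty conical flasks of amber glass: foot 42 mm across, 75 mm tall, neck 20 mm across with a 23 mm bead at the mouth; the cone narrows evenly from 42 mm at 6 mm height to 20 mm at 52 mm. It takes the red ring. Origin at the centre of its underside, z up.
- flask_50: the second smallest of four loose, empty conical flasks of amber glass: foot 51 mm across, 88 mm tall, neck 22 mm across with a 26 mm bead at the mouth; the cone narrows evenly from 51 mm at 6 mm height to 22 mm at 62 mm. It takes the yellow ring. Origin at the centre of its underside, z up.
- flask_100: the second largest of four loose, empty conical flasks of amber glass: foot 64 mm across, 103 mm tall, neck 22 mm across with a 26 mm bead at the mouth; the cone narrows evenly from 64 mm at 7 mm height to 22 mm at 78 mm. It takes the green ring. Origin at the centre of its underside, z up.
- flask_200: the largest of four loose, empty conical flasks of amber glass: foot 79 mm across, 124 mm tall, neck 30 mm across with a 35 mm bead at the mouth; the cone narrows evenly from 79 mm at 9 mm height to 30 mm at 94 mm. It takes the blue ring. Origin at the centre of its underside, z up.
- cylinder_50: bystander: slender measuring cylinder of clear glass on a blue hexagonal foot, 186 mm tall, tube 28 mm and foot 62 mm across, standing loose in front of the water bath, to the right of its middle. Origin at the centre of its underside, z up.
Mind the look-alikes: they are no part of the job. Several things have the shape of the ring_green; the one meant has the colours described above.

How it is judged:
At the end, for the whole second after the job is handed in: each ring rests level (within 0.17 rad) round the cone of its own flask, centred within 8 mm and within 8 mm of its seat height; every flask stands upright (within 0.08 rad) within 50 mm of where it began; the measuring cylinder stands (within 0.1 rad); rings and flasks are at rest (horizontal distance between ring_red and flask_25 below 0.008 m and z of ring_red in the frame of flask_25 between 0.019 and 0.035 m and angle between the z axis of ring_red and the z axis of flask_25, either way round below 0.17 rad and angle between each of flask_25, flask_50, flask_100, flask_200's own z axis and vertical below 0.08 rad and distance of each of flask_25, flask_50, flask_100, flask_200 from where it was at the start of the episode below 0.05 m and linear speed of each of ring_red, flask_25, ring_yellow, flask_50, ring_green, flask_100, ring_blue, flask_200 below 0.02 m/s and horizontal distance between ring_yellow and flask_50 below 0.008 m and z of ring_yellow in the frame of flask_50 between 0.027 and 0.043 m and angle between the z axis of ring_yellow and the z axis of flask_50, either way round below 0.17 rad and horizontal distance between ring_green and flask_100 below 0.008 m and z of ring_green in the frame of flask_100 between 0.0396 and 0.0556 m and angle between the z axis of ring_green and the z axis of flask_100, either way round below 0.17 rad and horizontal distance between ring_blue and flask_200 below 0.008 m and z of ring_blue in the frame of flask_200 between 0.0617 and 0.0777 m and angle between the z axis of ring_blue and the z axis of flask_200, either way round below 0.17 rad and angle between cylinder_50's own z axis and vertical below 0.1 rad); the robot touches nothing.
It fails at once if a ring is dropped or slammed onto its flask (faster than 0.65 m/s while round or just above its neck) ((horizontal distance between ring_red and flask_25 below 0.02 m and z of ring_red in the frame of flask_25 below 0.095 m and linear speed of ring_red above 0.65 m/s) or (horizontal distance between ring_yellow and flask_50 below 0.02 m and z of ring_yellow in the frame of flask_50 below 0.108 m and linear speed of ring_yellow above 0.65 m/s) or (horizontal distance between ring_green and flask_100 below 0.02 m and z of ring_green in the frame of flask_100 below 0.123 m and linear speed of ring_green above 0.65 m/s) or (horizontal distance between ring_blue and flask_200 below 0.02 m and z of ring_blue in the frame of flask_200 below 0.144 m and linear speed of ring_blue above 0.65 m/s)).
It fails at once if a flask or the measuring cylinder is tipped over (angle between any of flask_25, flask_50, flask_100, flask_200, cylinder_50's own z axis and vertical above 0.5 rad).
It also fails if it takes over 104 s, if anything falls off the work surface, if the arm or the gripper's body presses on something with over 40 N, if the wrist force passes 120 N, or if a joint passes its speed limit or range.

## Working session

There is one attempt and no reset: what is moved stays moved. The work goes in short steps, each a Python script; the robot and the scene stay as the last script left them, time stands still between calls to the robot, and variables do not carry over. Pictures are saved under pics/ and viewed, at most 14 in all, crops included, and the job is handed in when it is done.

```bash
mkdir -p pics; cat > h.py <<'E'
import numpy as np, cv2
from cell import env, kin, camera, calibration, job
def shot(n, f=None):
    c=calibration(n); im,d=camera(n)
    if f: cv2.imwrite('pics/'+f,im)
    return im,d,c
def pts(d,c):
    R,_=cv2.Rodrigues(np.array(c['rvec'],float)); t=np.array(c['tvec'],float).ravel()
    v,u=np.mgrid[:d.shape[0],:d.shape[1]]
    P=np.stack([(u-c['cx'])/c['fx']*d,(v-c['cy'])/c['fy']*d,d],-1)
    W=(P-t)@R; W[d<=0]=np.nan
    return W
E
python3 - <<'E'
from h import *
for n in('scene','side','wrist'):
    im,d,c=shot(n,n+'0.png'); np.savez('pics/'+n+'0.npz',im=im,d=d,**{k:np.array(v) for k,v in c.items()})
    R,_=cv2.Rodrigues(np.array(c['rvec'],float)); print(n,-R.T@np.array(c['tvec']).ravel(),R[2],c['fx'])
s=env.get_state();print(s)
E
```

```text
scene [0.11108839 0.59780928 0.45256754] [ 0.48937955 -0.71951328 -0.49275582] 395.1672562794914
side [ 0.57382088 -1.02942204  0.57599035] [-0.03331341  0.87928726 -0.47512539] 535.3271881559839
wrist [ 0.24401021 -0.6344922   0.37225838] [-0.29758779 -0.07511818 -0.95173461] 315.55064114021957
{'time': 0.15, 'qpos': array([ 1.21190772,  0.47763271,  0.02238948,  1.55618772, -0.01147453,
        1.10929086, -0.08311527]), 'joint_velocities': array([ 0.00059197, -0.00081292,  0.0003901 , -0.00200238,  0.00023397,
       -0.00073278,  0.00186651]), 'joint_torque': array([ 2.70729186e-03, -5.96926332e+01,  1.61015041e+00, -2.81491238e+01,
        1.26663392e-02,  6.49432346e-03, -1.65307375e-05]), 'tcp_pos': array([ 0.16740236, -0.65356479,  0.30315021]), 'orientation': array([-6.77374306e-04,  9.92149679e-01,  1.25054117e-01, -1.55746437e-04]), 'force': array([ 0.03551219,  0.33068045, -0.84685062]), 'torque': array([-0.02525503,  0.00424136,  0.00949847]), 'gripper_force': 0.0, 'opening': 0.08512038153958157}
```

View pics/scene0.png

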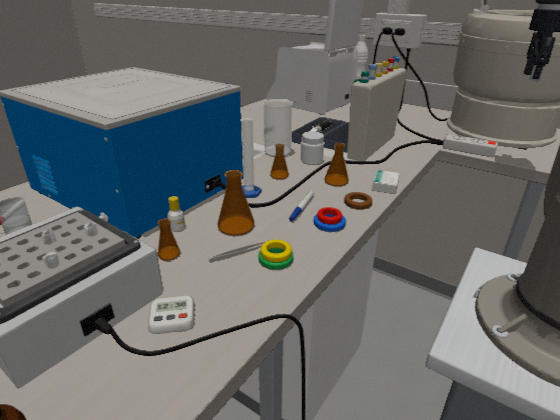

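View pics/side0.png

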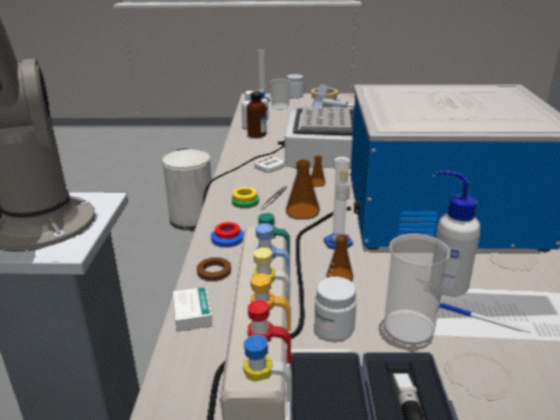

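The scene picture shows yellow on green at (276,253), red on blue at (330,217) and a brown decoy ring at (358,200). Flasks stand at (168,240), (236,205), (280,162) and (338,165), and the cylinder at (249,160). In the side view one flask is hidden behind the tube rack.

```bash
cat > m.py <<'E'
from h import *
def load(n):
    z=np.load('pics/'+n+'0.npz'); c={k:z[k] for k in('fx','fy','cx','cy','rvec','tvec')}; return z['im'],z['d'],c
def ray(c,u,v,z):
    R,_=cv2.Rodrigues(np.array(c['rvec'],float)); t=np.array(c['tvec'],float).ravel()
    o=-R.T@t; d=R.T@np.array([(u-c['cx'])/c['fx'],(v-c['cy'])/c['fy'],1.]); return o+d*(z-o[2])/d[2]
def col(im,name):
    H=cv2.cvtColor(im,cv2.COLOR_BGR2HSV); h,s,v=H[...,0].astype(int),H[...,1],H[...,2]
    b={'red':((h<5)|(h>174))&(s>190)&(v>90),'yellow':(h>22)&(h<33)&(s>150)&(v>110),'green':(h>50)&(h<85)&(s>120)&(v>50),'blue':(h>102)&(h<125)&(s>150)&(v>90),'amber':(h>4)&(h<20)&(s>130)&(v>35)}[name]
    return b.astype(np.uint8)
E
python3 - <<'E'
from m import *
for n in('scene','side'):
    im,d,c=load(n); W=pts(d,c)
    for k in('red','yellow','green','blue','amber'):
        m=col(im,k); N,L,S,C=cv2.connectedComponentsWithStats(m,connectivity=8)
        for i in range(1,N):
            if S[i,4]<60 : continue
            w=W[L==i]; w=w[~np.isnan(w[:,0])]
            if len(w)<5: print(n,k,S[i],'nodepth');continue
            q=np.percentile(w,[2,50,98],axis=0)
            if q[1,0]>1.3 or q[1,2]>.3: continue
            e=''
            if k=='amber':
                x,y,ww,hh,_=S[i]; ys=np.arange(y,y+hh)
                xt=np.nonzero((L==i)[y+2])[0].mean()
                e=[(H,ray(c,xt,y+2,H).round(3)[:2]) for H in(.075,.088,.103,.124)]+[ray(c,x+ww/2,y+hh-1,0).round(3)[:2]]
            print(n,k,S[i],q.round(3).tolist(),e)
E
```

```text
scene red [318 208  24  16 284] [[0.403, -0.083, 0.015], [0.427, -0.055, 0.024], [0.449, -0.038, 0.027]] 
scene yellow [169 196   9  14  73] [[0.675, 0.128, 0.048], [0.68, 0.141, 0.067], [0.69, 0.144, 0.071]] 
scene yellow [261 240  31  22 438] [[0.422, 0.083, 0.015], [0.446, 0.113, 0.025], [0.474, 0.134, 0.027]] 
scene green [259 252  34  17 243] [[0.418, 0.097, 0.001], [0.434, 0.131, 0.009], [0.474, 0.138, 0.013]] 
scene blue [  4  99  70  48 632] [[0.847, 0.228, 0.156], [0.961, 0.229, 0.206], [1.082, 0.231, 0.232]] 
scene blue [ 80 124  14  16  63] [[0.758, 0.23, 0.203], [0.773, 0.231, 0.217], [0.798, 0.232, 0.23]] 
scene blue [ 52 131  52  69 848] [[0.761, 0.229, 0.072], [0.826, 0.231, 0.143], [0.923, 0.232, 0.199]] 
scene blue [ 21 146  17  23  73] [[0.994, -0.185, -0.359], [1.052, 0.228, 0.096], [2.191, 0.23, 0.139]] 
scene blue [245 187  16  10  75] [[0.631, -0.095, 0.003], [0.641, -0.069, 0.008], [0.654, -0.053, 0.01]] 
scene blue [314 215  32  17 228] [[0.394, -0.079, 0.002], [0.413, -0.041, 0.01], [0.455, -0.031, 0.014]] 
scene amber [325 143  23  43 614] [[0.484, -0.272, 0
[... 3510 characters left out ...]
087]] [(0.075, array([ 0.655, -0.191])), (0.088, array([ 0.653, -0.212])), (0.103, array([ 0.651, -0.238])), (0.124, array([ 0.647, -0.273])), array([ 0.655, -0.21 ])]
side amber [198 258  32  22 402] [[0.391, -0.221, 0.005], [0.418, -0.2, 0.012], [0.445, -0.165, 0.015]] [(0.075, array([ 0.434, -0.264])), (0.088, array([ 0.437, -0.284])), (0.103, array([ 0.441, -0.306])), (0.124, array([ 0.447, -0.339])), array([ 0.421, -0.213])]
side amber [267 293  23  17 184] [[0.545, -0.585, 0.222], [0.552, -0.578, 0.23], [0.565, -0.568, 0.233]] [(0.075, array([ 0.535, -0.361])), (0.088, array([ 0.536, -0.378])), (0.103, array([ 0.537, -0.398])), (0.124, array([ 0.539, -0.426])), array([ 0.543, -0.3  ])]
```

```bash
python3 - <<'E'
from m import *
# top view: x up 0.3..0.95, y left ; 1px=1.25mm
S=800; out=np.zeros((520,800,3),np.uint8); hm=np.zeros((520,800))
for n in('scene','side'):
    im,d,c=load(n); W=pts(d,c).reshape(-1,3); I=im.reshape(-1,3)
    ok=~np.isnan(W[:,0]); W=W[ok];I=I[ok]
    r=((.95-W[:,0])/.00125).astype(int); q=((.45-W[:,1])/.00125).astype(int)
    k=(r>0)&(r<519)&(q>0)&(q<799)&(W[:,2]<.5)
    for a,b,z,p in zip(r[k],q[k],W[k,2],I[k]):
        for da in(0,1):
            for db in(0,1):
                if z>hm[a+da,b+db]-.002: hm[a+da,b+db]=max(z,hm[a+da,b+db]); out[a+da,b+db]=p if z<.03 else (p*.5+np.array(cv2.applyColorMap(np.uint8([[min(255,z*1000)]]),2)[0,0])*.5)
for y in np.arange(-.5,.46,.1): cv2.line(out,(int((.45-y)/.00125),0),(int((.45-y)/.00125),519),(90,90,90),1); cv2.putText(out,f'{y:.1f}',(int((.45-y)/.00125),515),0,.4,(255,255,255))
for x in np.arange(.4,.95,.1): cv2.line(out,(0,int((.95-x)/.00125)),(799,int((.95-x)/.00125)),(90,90,90),1); cv2.putText(out,f'{x:.1f}',(0,int((.95-x)/.00125)),0,.4,(255,255,255))
cv2.imwrite('pics/top.png',out)
# foot/neck circle fits from depth per flask at slices
for nm,xy in dict(f25=(.622,.212),f50=(.65,-.195),f100=(.508,-.253),f200=(.587,.058)).items():
    for n in('scene','side'):
        im,d,c=load(n); W=pts(d,c).reshape(-1,3); k=(np.hypot(W[:,0]-xy[0],W[:,1]-xy[1])<.05)&(col(im,'amber').ravel()>0)
        w=W[k]; 
        if len(w)<40: continue
        H=dict(f25=(6,52,42,20),f50=(6,62,51,22),f100=(7,78,64,22),f200=(9,94,79,30))[nm]
        rad=lambda z: np.interp(z*1000,H[:2],H[2:])/2000
        from scipy.optimize import least_squares
        s=least_squares(lambda p:np.hypot(w[:,0]-p[0],w[:,1]-p[1])-rad(w[:,2]),xy,loss='soft_l1',f_scale=.002)
        print(nm,n,s.x.round(4),'res',np.median(abs(s.fun)).round(4),len(w))
Rr=dict(red=(54,28,32),yellow=(58,28,36),green=(66,14,40),blue=(70,14,44))
for nm,(D,z,B) in Rr.items():
    for n in('scene','side'):
        im,d,c=load(n); m=col(im,nm); u=np.array([ray(c,x,y,z/1000)[:2] for y,x in zip(*np.nonzero(m))])
        g=dict(red=(.428,-.065),yellow=(.45,.104),green=(.452,.103),blue=(.428,-.068))[nm]
        W=pts(d,c)[m>0]; k=(np.hypot(W[:,0]-g[0],W[:,1]-g[1])<.05)&(W[:,2]>z/1000-.003)
        w=W[k]; e=np.hypot
        # points on top annulus: symmetrical penalty outside [B/2,D/2]
        f=lambda p:np.maximum(0,e(w[:,0]-p[0],w[:,1]-p[1])-D/2000)+np.maximum(0,B/2000-e(w[:,0]-p[0],w[:,1]-p[1]))
        s=least_squares(f,g); print(nm,n,s.x.round(4),len(w),np.abs(s.fun).mean().round(5), w[:,2].mean().round(4))
E
```

```text
f25 scene [0.6246 0.2102] res 0.0007 608
f25 side [0.6239 0.2102] res 0.0016 249
f50 scene [ 0.6539 -0.2047] res 0.0011 383
f50 side [ 0.6513 -0.2291] res 0.0048 562
f100 scene [ 0.5129 -0.2642] res 0.001 609
f200 scene [0.5866 0.0573] res 0.0008 1504
f200 side [0.5855 0.0578] res 0.0012 1130
red scene [ 0.4281 -0.0635] 109 1e-05 0.0261
red side [ 0.4277 -0.0672] 129 4e-05 0.027
yellow scene [0.4489 0.1055] 222 3e-05 0.0261
yellow side [0.4498 0.1029] 117 8e-05 0.027
green scene [0.4483 0.1069] 78 0.0 0.012
green side [0.4509 0.1008] 52 0.0 0.0127
blue scene [ 0.4278 -0.067 ] 93 0.0 0.0122
blue side [ 0.428  -0.0689] 138 1e-05 0.0132
```

View pics/top.png

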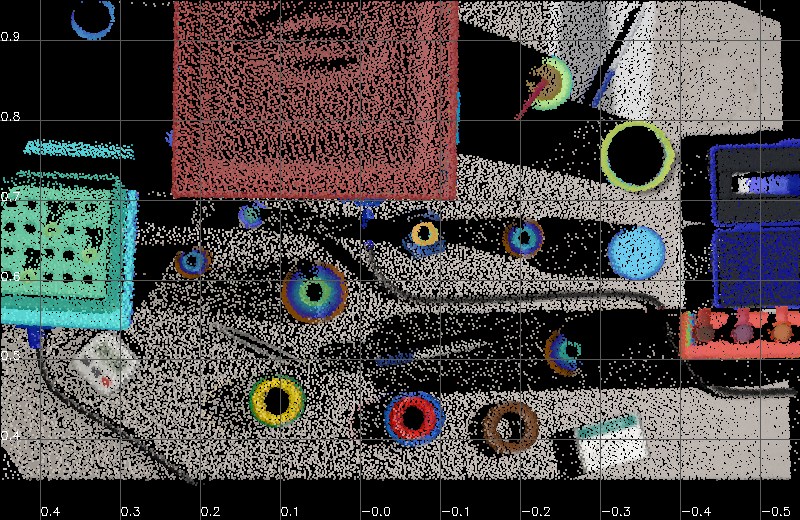

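The top view agrees with the measurements. The bath front is at x=0.705, the cylinder at (0.655,-0.078), and all the flasks have room round them. I'll start moving with red.

```bash
cat >> h.py <<'E'
from scipy.optimize import least_squares
Q=[0,0,1,0]
RING=dict(red=(54,32),yellow=(58,36),green=(66,40),blue=(70,44))
def ringfit(nm,g,ztop,cam='wrist',f=None):
    from m import col
    im,d,c=shot(cam,f); m=col(im,nm)>0; w=pts(d,c)[m]; D,B=np.array(RING[nm])/2000
    w=w[(np.hypot(w[:,0]-g[0],w[:,1]-g[1])<.06)&(abs(w[:,2]-ztop)<.004)]
    r=lambda p:np.hypot(w[:,0]-p[0],w[:,1]-p[1])
    s=least_squares(lambda p:np.maximum(0,r(p)-D)+np.maximum(0,B-r(p)),g)
    return s.x.round(4),len(w),np.median(w[:,2]).round(4)
def flaskfit(k,xy,cam='wrist',f=None):
    from m import col
    H=dict(f25=(6,52,42,20),f50=(6,62,51,22),f100=(7,78,64,22),f200=(9,94,79,30))[k]
    im,d,c=shot(cam,f); W=pts(d,c); w=W[(col(im,'amber')>0)&(np.hypot(W[...,0]-xy[0],W[...,1]-xy[1])<.05)&(W[...,2]<H[1]/1000)]
    if len(w)<30: return None,len(w)
    s=least_squares(lambda p:np.hypot(w[:,0]-p[0],w[:,1]-p[1])-np.interp(w[:,2]*1000,H[:2],H[2:])/2000,xy,loss='soft_l1',f_scale=.002)
    return s.x.round(4),len(w),np.median(abs(s.fun)).round(4)
E
python3 - <<'E'
from h import *
for p in [(.428,-.0655,.086),(.624,.21,.1),(.45,.104,.086),(.653,-.204,.1),(.512,-.263,.12),(.586,.0575,.14),(.586,.0575,.28),(.428,-.067,.28),(.653,-.204,.28)]:
    q=kin.inverse_kinematics(p,Q); print(p,None if q is None else np.round(q,2))
env.movel([.30,-.36,.30],velocity=.4)
env.reach([.428,-.0655,.26],Q)
print(env.get_state()['time'],ringfit('red',(.428,-.0655),.028,f='w1.png'),ringfit('blue',(.428,-.0655),.014))
E
```

```text
(0.428, -0.0655, 0.086) [ 0.51  0.52 -0.59  2.24  0.58  0.53  1.03]
(0.624, 0.21, 0.1) [ 0.09  0.81 -0.75  1.69  0.68  0.91  0.63]
(0.45, 0.104, 0.086) [ 0.29  0.62 -0.8   2.17  0.75  0.66  0.52]
(0.653, -0.204, 0.1) [ 0.64  0.81 -0.64  1.63  0.58  0.9   1.35]
(0.512, -0.263, 0.12) [ 0.82  0.63 -0.6   1.9   0.5   0.77  1.51]
(0.586, 0.0575, 0.14) [ 0.35  0.66 -0.74  1.85  0.58  0.86  0.89]
(0.586, 0.0575, 0.28) [ 0.49  0.53 -0.94  1.75  0.47  1.11  0.97]
(0.428, -0.067, 0.28) [ 0.81  0.19 -0.87  2.09  0.18  0.94  1.41]
(0.653, -0.204, 0.28) [ 0.67  0.61 -0.69  1.52  0.4   1.16  1.48]
2.8833 (array([ 0.4284, -0.0656]), 1275, np.float64(0.0271)) (array([ 0.428 , -0.0664]), 998, np.float64(0.0131))
```

View pics/w1.png

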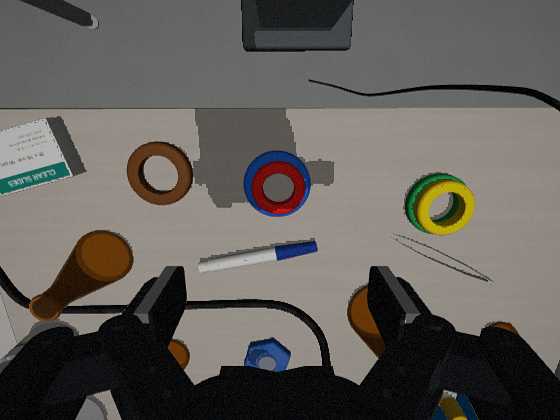

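The wrist picture shows red on blue centred at (278,187), yellow on green at (440,205), and the 100 ml flask at left (100,255). The fits agree to within 1 mm, so I'll grasp red.

```bash
python3 - <<'E'
from h import *
print(ringfit('yellow',(.45,.104),.028),ringfit('green',(.45,.104),.014),flaskfit('f100',(.512,-.263)))
env.movel([.4284,-.0656,.0855],velocity=.15,stop_force=12)
env.grip(.050,60)
s=env.get_state();print(s['time'],s['opening'],s['tcp_pos'],s['gripper_force'])
env.movel([.4284,-.0656,.27],velocity=.2)
shot('side','s1.png');shot('wrist','w2.png');
im=cv2.imread('pics/s1.png');cv2.imwrite('pics/s1c.png',cv2.resize(im[60:260,130:330],None,fx=3,fy=3))
s=env.get_state();print(s['time'],s['opening'],s['force'])
E
```

```text
(array([0.4495, 0.1043]), 1383, np.float64(0.0271)) (array([0.4492, 0.1024]), 493, np.float64(0.0125)) (array([ 0.5128, -0.2641]), 3141, np.float64(0.0004))
4.8833 0.0517576052881709 [ 0.42876543 -0.06565248  0.08662984] 59.63857691735029
6.0583 0.05176586376528897 [-0.54215271  0.11540343 -2.03523185]
```

View pics/s1c.png

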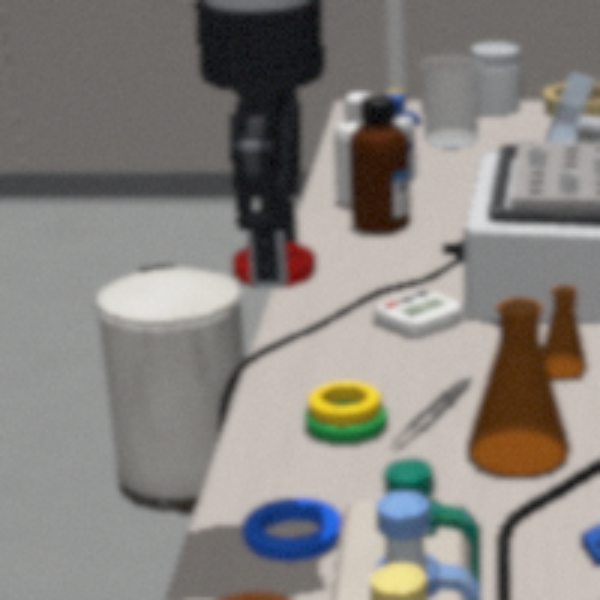

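View pics/w2.png

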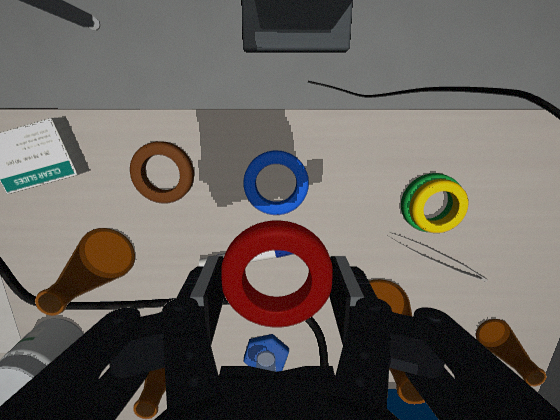

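Red is held level, the blue ring is undisturbed at (276,182), and yellow and green are at (440,205). Next I'll carry red to the smallest flask.

```bash
cat >> h.py <<'E'
def place(col,fk,xy,dz,seat,top,zc=.27):
    """carry held ring (underside = tcp - dz) to flask and lower"""
    env.reach([*xy,zc],Q)
    t=env.get_state()['tcp_pos']
    print('held',ringfit(col,t[:2],zc-dz+.014)); fit=flaskfit(fk,xy); print('flask',fit)
    if fit[0] is not None and fit[1]>150 and np.hypot(*(fit[0]-xy))<.008: xy=fit[0]
    env.movel([*xy,top+dz+.012],velocity=.2)
    env.movel([*xy,seat+dz+.006],velocity=.06,stop_force=8)
    h=env.movel([*xy,seat+dz-.002],velocity=.02,stop_force=4)
    s=env.get_state(); print('down',h,s['tcp_pos'],s['force'],s['time'])
    return xy
E
python3 - <<'E'
from h import *
place('red','f25',(.6243,.2102),.0726,.027,.075)
shot('side','s2.png'); im=shot('scene','c2.png')[0]
cv2.imwrite('pics/c2c.png',cv2.resize(im[140:300,80:300],None,fx=3,fy=3))
E
```

```text
held (array([0.6234, 0.2078]), 5514, np.float64(0.2099))
flask (array([0.6243, 0.2099]), 949, np.float64(0.0004))
down True [0.62483754 0.21043712 0.09863981] [ 0.61490992 -0.02647961  3.18558427] 9.5833
```

View pics/c2c.png

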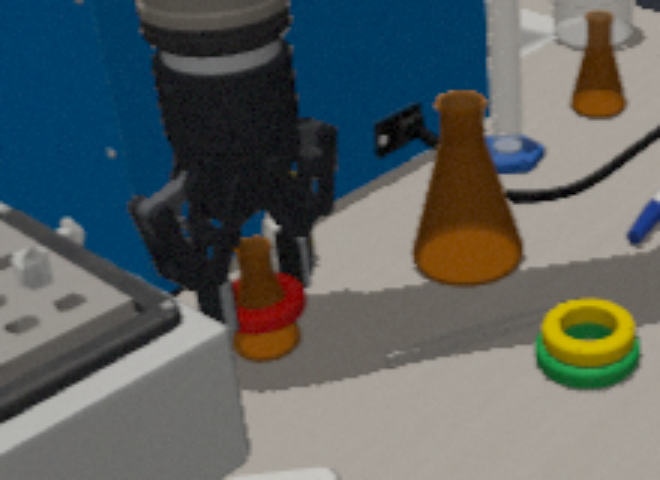

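Red sits on the smallest flask's cone at about (268,305) in the crop, with the flask upright. I'll release it and go for yellow.

```bash
cat >> h.py <<'E'
def release(w):
    env.grip(w,20); env.grip(.085,20)
    t=env.get_state()['tcp_pos']; env.movel([t[0],t[1],.27],velocity=.2)
def pick(col,xy,zb,dz,w):
    """grasp ring with underside zb so that underside = tcp - dz"""
    env.reach([*xy,.26],Q)
    r=ringfit(col,xy,zb+.014); print('ring',r)
    if r[1]>300 and np.hypot(*(r[0]-xy))<.01: xy=r[0]
    print('stop',env.movel([*xy,zb+dz],velocity=.15,stop_force=12))
    env.grip(w,60); s=env.get_state(); dz=s['tcp_pos'][2]-zb; print('grip',s['opening'],s['gripper_force'],dz)
    env.movel([*xy,.27],velocity=.2); return dz
E
python3 - <<'E'
from h import *
release(.066)
dz=pick('yellow',(.4495,.1043),.014,.072,.052)
print(dz)
xy=place('yellow','f50',(.6535,-.2047),dz,.035,.088)
im=shot('scene','c3.png')[0]
a=cv2.resize(im[100:220,230:380],None,fx=4,fy=4)
cv2.imwrite('pics/c3c.png',a)
print(flaskfit('f25',(.6243,.21),'scene'),ringfit('red',(.6243,.21),.041,'scene'))
E
```

```text
ring (array([0.4495, 0.1043]), 1314, np.float64(0.0272))
stop False
grip 0.055882777948569176 61.24789584428072 0.07310988008739808
0.07310988008739808
held (array([ 0.653 , -0.2021]), 5835, np.float64(0.21))
flask (array([ 0.6531, -0.2048]), 1390, np.float64(0.0004))
down True [ 0.6536863  -0.20435255  0.10671772] [0.22292448 0.05787287 4.77315669] 18.6417
(array([0.6245, 0.21  ]), 330, np.float64(0.0007)) (array([0.6248, 0.2114]), 137, np.float64(0.0378))
```

View pics/c3c.png

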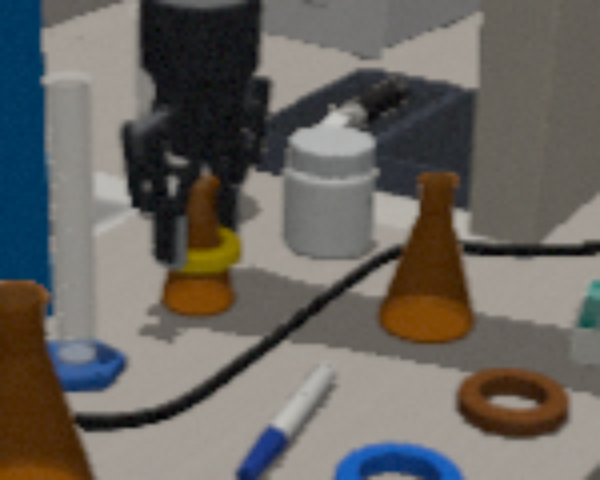

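Yellow rests round the second smallest flask at about (205,248) in the crop, and the cylinder and the other things are unmoved. Red is confirmed centred. Next come green and blue, with checks in between.

```bash
python3 - <<'E'
from h import *
release(.070)
dz=pick('green',(.4492,.1030),.0,.0745,.060)
xy=place('green','f100',(.5128,-.2641),dz,.048,.103)
im=shot('scene','c4.png')[0]
cv2.imwrite('pics/c4c.png',cv2.resize(im[100:230,230:400],None,fx=4,fy=4))
E
```

```text
ring (array([0.4501, 0.1045]), 1844, np.float64(0.0132))
stop False
grip 0.0631794098266159 60.804086811840534 0.0760915721464705
held (array([ 0.5123, -0.2624]), 7890, np.float64(0.2067))
flask (array([ 0.5126, -0.2641]), 2252, np.float64(0.0003))
down True [ 0.51292997 -0.26360901  0.12257765] [6.15140138e-01 9.56616346e-04 4.05118969e+00] 28.2667
```

View pics/c4c.png

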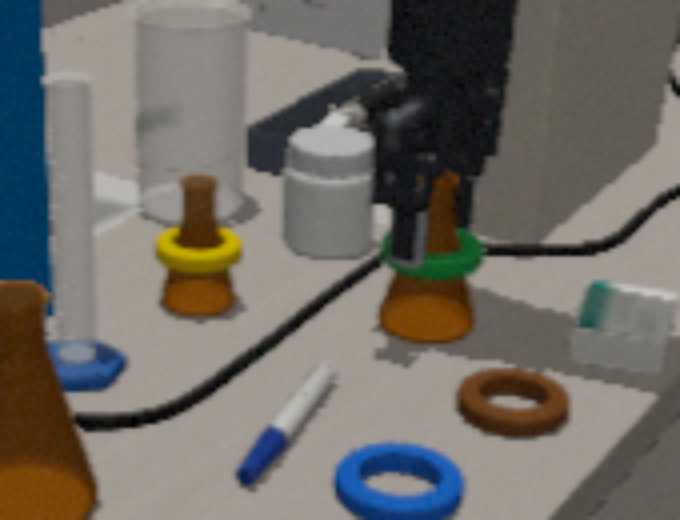

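Yellow lies level at (198,250) in the crop, and green is round the second largest flask at (432,255). Blue is last.

```bash
python3 - <<'E'
from h import *
release(.077)
dz=pick('blue',(.4280,-.0664),.0,.0745,.064)
xy=place('blue','f200',(.5862,.0575),dz,.070,.124)
env.grip(.080,20); env.grip(.085,20)
t=env.get_state()['tcp_pos']; env.movel([t[0],t[1],.27],velocity=.2)
env.reach([.43,0,.33],Q); env.dwell(.3)
shot('scene','c5.png'); shot('side','s5.png')
for c,f,p,z in(('red','f25',(.6243,.21),.041),('yellow','f50',(.6531,-.2048),.049),('green','f100',(.5126,-.264),.0616),('blue','f200',(.586,.0575),.084)):
    print(c,ringfit(c,p,z,'scene'),flaskfit(f,p,'scene'),ringfit(c,p,z,'side'))
print(env.get_state()['time'])
cv2.imwrite('pics/c5c.png',cv2.resize(cv2.imread('pics/c5.png')[110:290,140:390],None,fx=3.2,fy=3.2))
E
```

```text
ring (array([ 0.4277, -0.0667]), 1855, np.float64(0.0132))
stop False
grip 0.06699562307916429 62.0494310092181 0.07589938291817942
held (array([0.5847, 0.0567]), 7822, np.float64(0.2055))
flask (array([0.5865, 0.0574]), 3156, np.float64(0.0002))
down True [0.58657073 0.05785587 0.14458819] [0.54991296 0.10074737 3.16932352] 36.425
red (array([0.6245, 0.2113]), 136, np.float64(0.0378)) (array([0.6245, 0.2101]), 320, np.float64(0.0007)) (array([0.6259, 0.2089]), 57, np.float64(0.0387))
yellow (array([ 0.6532, -0.2013]), 39, np.float64(0.0456)) (array([ 0.6533, -0.2048]), 230, np.float64(0.0012)) (array([ 0.6535, -0.2043]), 196, np.float64(0.0467))
green (array([ 0.514 , -0.2619]), 65, np.float64(0.0585)) (array([ 0.513 , -0.2646]), 409, np.float64(0.001)) (array([ 0.5126, -0.264 ]), 0, np.float64(nan))
blue (array([0.5862, 0.0602]), 158, np.float64(0.0808)) (array([0.5866, 0.0572]), 1035, np.float64(0.0007)) (array([0.5861, 0.0564]), 141, np.float64(0.0819))
39.4667
  return _methods._mean(a, axis=axis, dtype=dtype,
  ret = ret.dtype.type(ret / rcount)
```

View pics/c5c.png

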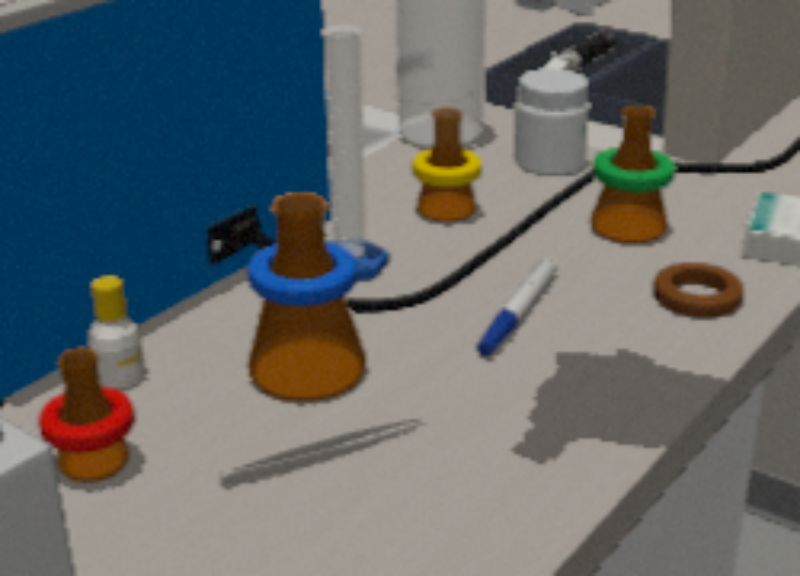

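View pics/s5.png

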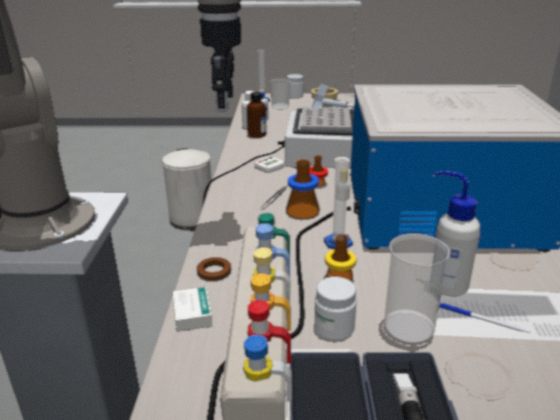

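Both views show all four rings level and centred on their own flasks: red (87,417), yellow (447,167), green (634,169) and blue (303,272) in the crop. The flasks and the cylinder are upright, and the arm is clear.

```bash
python3 -c "
from h import *
print(job.job_done())"
```

```text
the job is handed in; nothing more can be done
None
```

The job is handed in at about 39 s of the 104 s limit: all four rings are on their own flasks, looking level and centred in the last pictures, with the flasks and the measuring cylinder upright; the hand-in did not return a verdict.

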